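# Nest the model covers upside down on the storage stand

## Task

The round dust covers for the dental models have dried on the blue sloping rack. Put them away upside down on the pale wooden stand, where the grey cover already is: first cup the green one inside the grey one, then the orange one inside the green one, pressing each past the soft white nubs until it is fully home with its rim level and flat on the rim below, and the three handle tabs at least 3 cm clear of one another. Set each in gently, without dropping it or bearing hard on the stack, and leave the two plaster models and the red cup where they are.

Things in the scene. Friction and masses are not known exactly. Their poses are not given: they have to be found in the camera images.
- stand: Pale wooden fixed stand, a tube 124 mm outside, 113 inside, 85 high. Origin: centre of its foot, z up. Three sprung white rubber nubs stand 3 mm into the bore of the grey and the green cover, under the rim: a cover set in loosely stays askew on them, some 5 mm high, till pushed straight down, best on the middle of its floor (3 mm thick), with some 10 to 18 N.
- rack: Blue sloping drying rack, fixed, 330 mm wide along its y. Origin: on the bench under the panel's middle. The panel falls towards its own +x at 55 deg from level; it has two 104 mm holes at y -80 and +80 mm, each with one loose cover (either way round). To come out, a cover must first go 35 mm square off the panel, along the cover's own +z.
- bay_a (a point): Centre of the rack's hole at its y = -80 mm, on the panel's upper face, 85 mm above the bench; axes as the rack's. A cover's origin starts here: rim on the panel, dome through the hole, low edge of the rim on two 12 mm high stop pins, its tab standing straight up above the panel's upper edge, on the robot's side.
- bay_b (a point): The same for the hole at y = +80 mm.
- large_cover: Grey plastic domed cover, 120 g, opens to its own +z. Origin: centre of the flat rim's underside. Rim: ring 128 mm across, 4 mm thick (z 0 to +4). Under it a skirt, 108 mm outside, 102 mm bore, 9 mm deep, then a dome, apex 46 mm below the origin. Handle tab at its -x side, see point. Sits loose in the stand, opening up, rim on the stand's top; tab roughly on the far side.
- medium_cover: Green plastic domed cover, 90 g, opens to its own +z. Origin: centre of the flat rim's underside. Rim: ring 128 mm across, 4 mm thick (z 0 to +4). Under it a skirt, 98 mm outside, 92 mm bore, 9 mm deep, then a dome, apex 40 mm below the origin. Handle tab at its -x side, see point. Nested in the grey one: 1 to 2 mm play all round, origin 4 mm above the grey one's.
- small_cover: Orange plastic domed cover, 80 g, opens to its own +z. Origin: centre of the flat rim's underside. Rim: ring 128 mm across, 4 mm thick (z 0 to +4). Under it a skirt, 88 mm outside, 82 mm bore, 9 mm deep, then a dome, apex 34 mm below the origin. Handle tab at its -x side, see point. Nested in the green one: 1 to 2 mm play all round, origin 4 mm above the green one's.
- large_tab (a point): On the grey cover's tab: 20 mm wide (y), 8 mm thick, 36 mm long, rising outward from the rim's edge 35 deg above the rim plane, along (-0.82, 0, +0.57) of the cover. The point is on its middle line, 25 mm from the root, at (-87.5, 0, 15.3) mm in the cover's frame, axes as the cover's. TCP here, fingers pointing down the tab: tips end 6 mm off the rim.
- medium_tab (a point): On the green cover's tab: 20 mm wide (y), 8 mm thick, 36 mm long, rising outward from the rim's edge 35 deg above the rim plane, along (-0.82, 0, +0.57) of the cover. The point is on its middle line, 25 mm from the root, at (-87.5, 0, 15.3) mm in the cover's frame, axes as the cover's. TCP here, fingers pointing down the tab: tips end 6 mm off the rim.
- small_tab (a point): On the orange cover's tab: 20 mm wide (y), 8 mm thick, 36 mm long, rising outward from the rim's edge 35 deg above the rim plane, along (-0.82, 0, +0.57) of the cover. The point is on its middle line, 25 mm from the root, at (-87.5, 0, 15.3) mm in the cover's frame, axes as the cover's. TCP here, fingers pointing down the tab: tips end 6 mm off the rim.
- model_blue: Bystander: small plaster tooth model on a blue round base, 64 mm across, 24 mm high; origin under its centre. Leave alone.
- model_white: Bystander: the same, all white. Leave alone.
- paper_cup: Bystander: red cup, 74 mm across, 90 mm high; origin under its centre. Leave alone.

How it is judged:
On the way, in this order (a step that is already met when the one before it is completed fails the run):
1. the green cover sits fully home, upside down, in the grey one, let go (horizontal distance between medium_cover and large_cover below 0.004 m and z of medium_cover in the frame of large_cover between 0.002 and 0.0055 m and angle between medium_cover's own z axis and vertical below 0.025 rad and horizontal distance between large_tab and medium_tab above 0.045 m and linear speed of medium_cover below 0.02 m/s and angular speed of medium_cover below 0.2 rad/s and contact force between the fingers and medium_cover below 0.1 N), for 0.2 s.
2. the orange cover sits fully home, upside down, in the green one, let go (horizontal distance between small_cover and medium_cover below 0.004 m and z of small_cover in the frame of medium_cover between 0.002 and 0.0055 m and angle between small_cover's own z axis and vertical below 0.025 rad and linear speed of small_cover below 0.02 m/s and angular speed of small_cover below 0.2 rad/s and contact force between the fingers and small_cover below 0.1 N), for 0.2 s.
At the end, for the whole second after the job is handed in: Grey cover home on the stand, green in grey, orange in green: each opening upward, level within 0.025 rad, centred within 4 mm, no more than 1.5 mm short of fully home (2 mm below); tab middles over 45 mm apart; all at rest and let go (all of step 1 and all of step 2 and horizontal distance between large_cover and stand below 0.004 m and z of large_cover in the frame of stand between 0.083 and 0.0865 m and angle between large_cover's own z axis and vertical below 0.025 rad and horizontal distance between each of large_tab, medium_tab and small_tab above 0.045 m and linear speed of large_cover below 0.02 m/s and angular speed of large_cover below 0.2 rad/s and contact force between the fingers and large_cover below 0.1 N); the robot touches nothing.
It fails at once if a plaster model or the red cup shifted over 30 mm or tipped (distance of any of model_blue, model_white, paper_cup from where it was at the start of the episode above 0.03 m or angle between any of model_blue, model_white, paper_cup's own z axis and vertical above 0.3 rad).
It fails at once if a cover dropped: moving freely at over 0.6 m/s ((linear speed of medium_cover above 0.6 m/s and contact force between the fingers and medium_cover below 0.1 N) or (linear speed of small_cover above 0.6 m/s and contact force between the fingers and small_cover below 0.1 N)).
It fails at once if the stack borne upon with over 40 N (contact force between large_cover and stand above 40 N).
It also fails if it takes over 72 s, if anything falls off the work surface, if the arm or the gripper's body presses on something with over 40 N, if the wrist force passes 120 N, or if a joint passes its speed limit or range.

## Robot

A 7-joint arm with a two-finger parallel gripper is mounted at the origin on the work surface. World frame = base frame: x ahead of the robot, y to its left, z up, the work surface at z = 0. Lengths are in m, angles in rad, forces in N, time in s.
With the tool pointing down it reaches from about 0.425 to 0.825 m from the base axis. Payload 3.6 kg.
Tool frame: the origin (TCP) lies between the finger pads, 19 mm behind the fingertips; this is the grasp point; z points along the fingers, y is the line along which they close (so a half turn about z gives the same grasp; the last joint's range is limited). The gripper opens to 85 mm and grips with 20 to 120 N. Pads are 22 mm wide; open, the fingers measure 114 mm over their backs; the gripper's body (76 mm by 85 mm) begins 54 mm behind the grasp point. The pads swing forward as they close: fully open they stand 13 mm farther back than shut.
Start: joints at [-1.333, 0.615, -0.013, 1.423, 0.008, 1.103, -0.04], TCP at [0.169, 0.627, 0.25] pointing down, gripper open.
Joint ranges: [-3.12, 3.12], [-0.3, 2.06], [-1.34, 1.32], [0.26, 2.42], [-1.36, 4.5], [0.01, 1.98], [-2.84, 2.84]. Speed limits (rad/s): [2.79, 2.79, 3.14, 3.14, 3.14, 3.14, 3.14].

## Interface

Orientations are given as a rotation vector (axis times angle).
In Python, from cell import robot, get_image gives the robot as it stands. Calls block until the motion is done:
- robot.goto(position, orientation): joint-space move of the TCP to a pose.
- robot.move_linear(position, attitude=None, max_speed=0.15, stop_force=None): straight line of the TCP; attitude=None keeps the orientation; max_speed is the mean speed in m/s. With stop_force (N) it stops when the force on the tool has changed by that much, and returns True; else False.
- robot.goto_joints(angles): joint-space move.
- robot.grip(opening, f_grip=None): finger opening in m; f_grip is the grip in N (None keeps the last); returns when the fingers have stopped.
- robot.wait(seconds).
- robot.inverse_kinematics(position, orientation): joint angles nearest the present ones, or None.
- robot.get_state(): the state.
- get_image(name): name is "side" or "top" or "wrist"; returns a dict with "img" (384x512x3 uint8, red, green, blue), "mtx" (3x3 intrinsics, pixels), "k1" (the pictures are not rectified: a ray, as slopes to the right and down, at radius r is drawn at 1 + k1 r^2 times it, then the intrinsics apply), "cam_to_world" (4x4, takes a point from camera to world coordinates); the wrist camera has in their place "hand_eye" (4x4, takes a point from camera to tool coordinates, whose origin is the TCP and whose axes are the flange's). Camera axes: x right, y down, z forward; pixel columns grow to the right and rows downward; lengths in m; the calibration is good to about 2 mm. A picture is of the moment at which its call begins: read the wrist's pose just before it. There is no depth.
A pose or a line that the arm cannot do raises robot.PlanningError and nothing moves.
- robot.close_job(): hands the job in; it is judged then, once.
The state is a dict: "time_s": time; "joint_pos": joint angles; "joint_velocities": joint speeds; "joint_efforts": joint torques, N m; "position": TCP position; "tool_rot": TCP orientation; "contact_force": force on the tool from outside, world axes, zero at the start; "moment": the same for the moment, N m; "grip_width": finger opening in m; "gripper_force": force on a finger pad.
Only numpy, scipy, OpenCV 4.12 (cv2) and the standard library are available. Lean on these libraries where they do the work, as an engineer would, in place of code of your own. Each camera call takes 0.05 s, during which the arm holds its last target. There are 200 camera calls.

## Working session

There is one attempt and no reset: what is moved stays moved. The work goes in short steps, each a Python script; the robot and the scene stay as the last script left them, time stands still between calls to the robot, and variables do not carry over. Pictures are saved under pics/ and viewed, at most 11 in all, crops included, and the job is handed in when it is done.

```bash
ls; mkdir -p pics; python3 - <<'E'
from cell import robot, get_image
import cv2,numpy as np,pickle
d={}
for n in("side","top","wrist"):
    s=robot.get_state();r=get_image(n);r['pos']=s['position'];r['rot']=s['tool_rot'];d[n]=r
    cv2.imwrite(f'pics/{n}0.png',r['img'][...,::-1])
    print(n,np.round(r['mtx'],1).tolist(),r['k1'],np.round(r.get('cam_to_world',r.get('hand_eye')),3).tolist())
pickle.dump(d,open('d0.pkl','wb'))
print(robot.get_state())
im=np.hstack([d['side']['img'],d['top']['img']])
cv2.imwrite('pics/both.png',cv2.resize(im,(800,300),interpolation=cv2.INTER_AREA)[...,::-1])
E
```

```text
pics
side [[358.0, 0.0, 259.6], [0.0, 358.0, 192.4], [0.0, 0.0, 1.0]] -0.0757707778057082 [[0.816, -0.361, 0.451, 0.209], [-0.577, -0.477, 0.663, -0.643], [-0.024, -0.802, -0.597, 0.62], [0.0, 0.0, 0.0, 1.0]]
top [[408.4, 0.0, 254.4], [0.0, 408.4, 187.2], [0.0, 0.0, 1.0]] -0.08100856865696462 [[0.029, -0.987, 0.157, 0.394], [-1.0, -0.03, -0.003, -0.045], [0.008, -0.157, -0.988, 1.288], [0.0, 0.0, 0.0, 1.0]]
wrist [[339.6, 0.0, 254.2], [0.0, 339.6, 193.4], [0.0, 0.0, 1.0]] -0.10370720479633104 [[0.0, -0.961, -0.277, 0.069], [1.0, 0.0, 0.001, 0.001], [-0.001, -0.277, 0.961, -0.125], [0.0, 0.0, 0.0, 1.0]]
{'time_s': 0.15, 'joint_pos': array([-1.3334754 ,  0.61570411, -0.01264133,  1.42454745,  0.00810892,
        1.10340651, -0.04037021]), 'joint_velocities': array([ 0.00131811, -0.0017261 ,  0.00035   , -0.00522278,  0.00092372,
        0.00212296, -0.00062648]), 'joint_efforts': array([ 1.02424412e-03, -4.69660592e+01,  2.59558875e-01, -1.71252483e+01,
        9.97352792e-03,  7.10408509e-03, -9.82083108e-07]), 'position': array([0.16933102, 0.62697968, 0.24909408]), 'tool_rot': array([-0.41299074, -3.11407232,  0.00314059]), 'contact_force': array([ 0.22952624, -0.12306488,  0.05852136]), 'moment': array([ 0.01059365, -0.00629811,  0.05136913]), 'gripper_force': 0.0, 'grip_width': 0.08527642588079633}
```

View pics/side0.png

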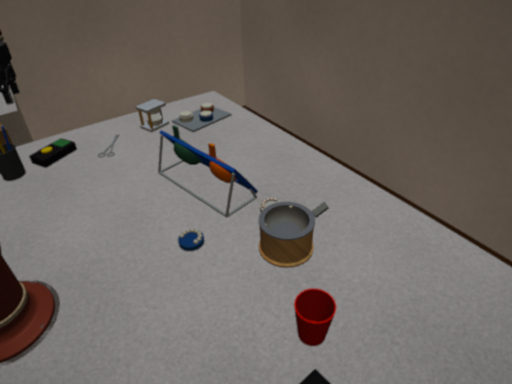

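View pics/top0.png

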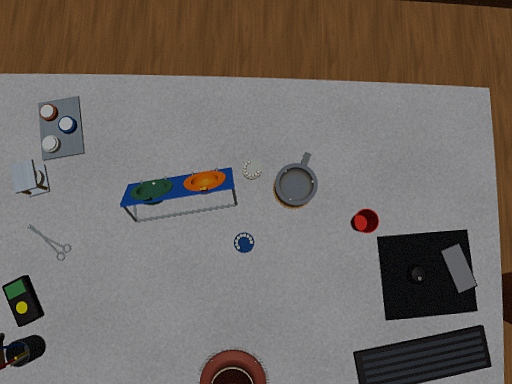

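Side view: the green tab is at (176,131), the orange tab at (212,150), and the stand at (287,235). Top view: the green tab is at (153,183), the orange at (203,190), the grey rim centre at about (295,185) with its tab at (307,157). The models are at (252,170) and (244,243), and the cup at (367,221). Next I'll get coarse positions and check IK.

```bash
cat > h.py <<'E'
import numpy as np,cv2
from scipy.spatial.transform import Rotation as Ro
from cell import robot,get_image
def shot(n,save=None):
    s=robot.get_state();r=get_image(n)
    if n=='wrist':
        T=np.eye(4);T[:3,:3]=Ro.from_rotvec(s['tool_rot']).as_matrix();T[:3,3]=s['position'];r['cam_to_world']=T@r['hand_eye']
    if save: cv2.imwrite(f'pics/{save}.png',r['img'][...,::-1])
    return r
def rays(r,px):
    p=cv2.undistortPoints(np.array(px,float).reshape(-1,1,2),r['mtx'],np.array([r['k1'],0,0,0])).reshape(-1,2)
    T=r['cam_to_world'];return T[:3,3],np.c_[p,np.ones(len(p))]@T[:3,:3].T
def plane(r,px,z):
    c,d=rays(r,px);return c+d*((z-c[2])/d[:,2])[:,None]
def tri(obs):  # [(r,px)]
    A=np.zeros((3,3));b=np.zeros(3);L=[]
    for r,px in obs:
        c,d=rays(r,[px]);d=d[0]/np.linalg.norm(d);M=np.eye(3)-np.outer(d,d);A+=M;b+=M@c;L.append((M,c))
    x=np.linalg.solve(A,b);return x,[round(1e3*np.linalg.norm(M@(x-c)),1) for M,c in L]
def rot(yaw,tilt=0,s=1):
    """tool z: down, tilted forward along yaw by tilt; s=1 tool x forward/up"""
    f=np.array([np.cos(yaw),np.sin(yaw),0]);u=np.array([0,0,1.])
    z=np.sin(tilt)*f-np.cos(tilt)*u;x=s*(np.cos(tilt)*f+np.sin(tilt)*u)
    return Ro.from_matrix(np.c_[x,np.cross(z,x),z]).as_rotvec()
def hue(img,lo,hi,smin=100,vmin=30):
    return cv2.inRange(cv2.cvtColor(img,cv2.COLOR_RGB2HSV),(lo,smin,vmin),(hi,255,255))
E
python3 - <<'E'
from h import *
import pickle
d=pickle.load(open('d0.pkl','rb'));S,T=d['side'],d['top']
g=tri([(S,(176,127)),(T,(153,183))]);o=tri([(S,(212,146)),(T,(203,190))]);st=plane(T,[(295,184),(307,155)],.09)
print(g,o,st);print('models',plane(T,[(252,170),(244,243),(367,221)],.03))
# blue panel corners in top
c=max(cv2.findContours(hue(T['img'],105,125,150,60),0,2)[0],key=cv2.contourArea);print(cv2.boxPoints(cv2.minAreaRect(c)))
v=o[0]-g[0];ry=np.arctan2(v[1],v[0])-np.pi/2;print('rack-y dir deg',np.degrees(np.arctan2(v[1],v[0])))
for s in(1,-1):
  for a in (-70,-45,-23,0,22,45):
    t=np.radians(a);p=np.array([*st[0,:2],.105])-.0875*np.array([np.cos(t),np.sin(t),0])
    q=robot.inverse_kinematics(p+[0,0,.06],rot(t,np.radians(55),s));print(s,a,None if q is None else np.round(q,2))
  q=robot.inverse_kinematics([*st[0,:2],.1],rot(-.3,0,s));print('press',s,q)
E
```

```text
(array([0.55470623, 0.23909075, 0.17630727]), [np.float64(20.6), np.float64(20.6)]) (array([0.5626849 , 0.09282658, 0.17091639]), [np.float64(3.0), np.float64(3.0)]) [[ 0.59813556 -0.1688901   0.09      ]
 [ 0.68794556 -0.20406657  0.09      ]]
models [[ 0.64884636 -0.03934047  0.03      ]
 [ 0.4207718  -0.02163766  0.03      ]
 [ 0.49862005 -0.40114606  0.03      ]]
[[117.000015 186.00003 ]
 [230.83784  167.02704 ]
 [234.32433  187.94595 ]
 [120.486496 206.91895 ]]
rack-y dir deg -86.87762331335864
1 -70 [-0.18  0.72 -0.21  2.02  1.38  1.13  2.03]
1 -45 [-0.12  0.64 -0.15  2.38  2.02  0.97  1.76]
1 -23 None
1 0 None
1 22 [ 1.41  0.97 -1.15  2.25  3.07  0.18  2.79]
1 45 [ 1.32  0.94 -0.91  1.91 -0.57  0.51  0.41]
press 1 [-0.25901941  0.93712248  0.93940617  1.68092402 -0.88137543  1.00289276
 -0.87106774]
-1 -70 [-0.79  0.86  0.78  2.04  0.96  0.48 -0.79]
-1 -45 [-0.4   0.65  0.27  2.38  2.15  0.76 -1.55]
-1 -23 None
-1 0 None
-1 22 [ 1.41  0.97 -1.15  2.25  3.07  0.18 -0.36]
-1 45 [ 0.67  0.75  0.18  1.93 -1.32  1.14 -2.09]
press -1 [ 0.1692265   0.74173444  0.11891812  1.66652803 -0.11909276  0.74039794
  1.61599337]
```

```bash
python3 - <<'E'
from h import *
import pickle
def go(p,yaw,save,tilt=0):
    for s in(1,-1):
        try: robot.goto(np.array(p),rot(np.radians(yaw),tilt,s))
        except robot.PlanningError as e: print(p,s,'fail');continue
        robot.wait(.3);r=shot('wrist',save);print(save,s,np.round(robot.get_state()['joint_pos'],2),robot.get_state()['time_s']);return r
out={}
out['r1']=go([.53,.12,.30],9,'r1');out['r2']=go([.53,.21,.30],9,'r2')
out['s1']=go([.55,-.12,.27],9,'s1');out['s2']=go([.55,-.22,.27],9,'s2')
pickle.dump(out,open('d1.pkl','wb'))
f=lambda k:cv2.resize(out[k]['img'],(400,300),interpolation=cv2.INTER_AREA)
cv2.imwrite('pics/m1.png',np.vstack([np.hstack([f('r1'),f('r2')]),np.hstack([f('s1'),f('s2')])])[...,::-1])
E
```

```text
r1 1 [-0.76  0.48  0.77  1.67 -0.36  1.13 -1.3 ] 2.7333
r2 1 [-0.88  0.53  0.76  1.6  -0.39  1.17 -1.45] 3.5333
s1 1 [-0.29  0.55  0.75  1.67 -0.41  1.09 -0.83] 5.1417
s2 1 [-0.09  0.59  0.73  1.58 -0.42  1.13 -0.67] 5.975
```

View pics/m1.png

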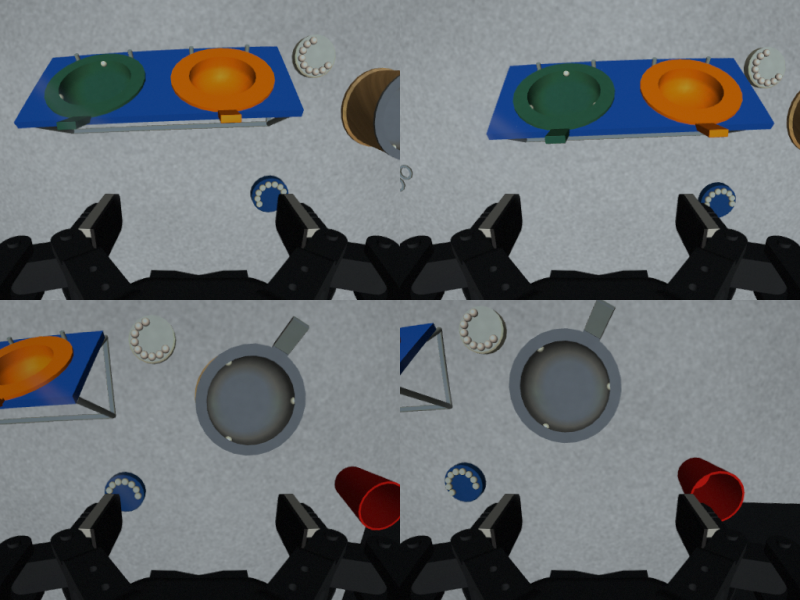

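The mosaic (scale 1/1.28) shows both covers clearly. In r1 the green tab end is at (67,126) and the orange at (231,118); in r2 they are at (156,138) and (313,132). The grey rim is centred at (250,100) in s1 and (165,86) in s2, with its tab pointing up and right. I'll fit the rims by casting contour rays from both views.

```bash
cat > fit.py <<'E'
from h import *
from scipy.optimize import least_squares
def outline(m):
    m=cv2.morphologyEx(m,cv2.MORPH_CLOSE,np.ones((5,5)))
    c=max(cv2.findContours(m,cv2.RETR_EXTERNAL,cv2.CHAIN_APPROX_NONE)[0],key=cv2.contourArea)[:,0].astype(float)
    return c[(c[:,0]>3)&(c[:,0]<508)&(c[:,1]>3)]
def circ(obs,n,c0,R=.064,fixz=None):
    """centre of circle radius R, normal n, seen as contour points in several views"""
    n=np.array(n)/np.linalg.norm(n);K=[rays(r,p) for r,p in obs]
    def res(c):
        o=[]
        for a,d in K:
            p=a+d*((n@(c-a))/(d@n))[:,None];o.append((np.linalg.norm(p-c,axis=1)-R)*1e3)
        return np.concatenate(o)
    s=least_squares(res,c0,loss='cauchy',f_scale=.7)
    return s.x,np.median(np.abs(res(s.x))),np.sqrt(np.mean(np.minimum(np.abs(res(s.x)),5)**2))
def greymask(img):
    h=cv2.cvtColor(img,cv2.COLOR_RGB2HSV).astype(int);f=img.astype(int)
    return (((f[...,2]-f[...,0])>8)&(h[...,1]<80)&(h[...,2]>40)).astype(np.uint8)*255
E
python3 - <<'E'
from fit import *
import pickle
D=pickle.load(open('d1.pkl','rb'));a55=np.radians(55)
for k in('s1','s2'):
    im=D[k]['img'];x,y={'s1':(250,100),'s2':(165,86)}[k];x=int(x*1.28);y=int(y*1.28);print('row',im[y,x-90:x-50:4].tolist())
for name,lo,hi,g in(('green',50,95,[.58,.235,.085]),('orange',5,20,[.6,.08,.085])):
    ob=[(D[k],outline(hue(D[k]['img'],lo,hi,100,40))) for k in('r1','r2')]
    for yaw in(7,9.5,12):
        y=np.radians(yaw);n=[np.sin(a55)*np.cos(y),np.sin(a55)*np.sin(y),np.cos(a55)]
        c,m,e=circ(ob,n,g);print(name,yaw,np.round(c-.002*np.array(n),4),m.round(2),e.round(2))
ob=[(D[k],outline(greymask(D[k]['img']))) for k in('s1','s2')]
for i in((0,1),(0,),(1,)): print('grey',circ([ob[j] for j in i],[0,0,1],[.6,-.17,.09]))
for k,(r,p) in zip(('s1','s2'),ob): cv2.polylines(r['img'],[p.astype(int).reshape(-1,1,2)],True,(255,0,0));
# tabs tips
g=tri([(D['r1'],(67*1.28,126*1.28)),(D['r2'],(156*1.28,138*1.28))]);o=tri([(D['r1'],(231*1.28,118*1.28)),(D['r2'],(313*1.28,132*1.28))])
print(g,o)
t=tri([(D['s1'],(301*1.28,22*1.28)),(D['s2'],(205*1.28,4*1.28))]);print('greytab',t)
for k in('r1','r2'):
    r=D[k]
    for lo,hi in((50,95),(5,20)): cv2.polylines(r['img'],[outline(hue(r['img'],lo,hi,100,40)).astype(int).reshape(-1,1,2)],True,(255,0,0))
f=lambda k,y0,x0:cv2.resize(D[k]['img'][y0:y0+150,x0:x0+200],(400,300))
cv2.imwrite('pics/m2.png',np.vstack([np.hstack([f('r1',50,30),f('r1',50,200)]),np.hstack([f('r2',70,120),f('s1',10,210)])])[...,::-1])
E
```

```text
row [[137, 143, 146], [133, 139, 141], [134, 140, 144], [136, 142, 145], [138, 144, 147], [86, 90, 91], [80, 88, 96], [81, 91, 98], [83, 90, 97], [62, 63, 60]]
row [[139, 145, 148], [138, 145, 148], [138, 144, 146], [139, 146, 149], [134, 140, 142], [82, 90, 98], [81, 90, 98], [82, 90, 98], [59, 65, 69], [32, 32, 31]]
green 7 [0.5726 0.2604 0.0822] 1.79 2.38
green 9.5 [0.5728 0.2598 0.086 ] 0.89 1.81
green 12 [0.5728 0.2602 0.0886] 0.89 1.81
orange 7 [0.6034 0.1043 0.0998] 2.29 3.08
orange 9.5 [0.6036 0.1043 0.0929] 1.25 2.4
orange 12 [0.6037 0.1045 0.0884] 0.79 2.21
grey (array([ 0.57107153, -0.12822026,  0.26500792]), np.float64(22.317308319313675), np.float64(4.666927533644596))
grey (array([ 0.59591527, -0.12606838,  0.29334402]), np.float64(10.111091340095019), np.float64(4.400176858576126))
grey (array([ 0.63095333, -0.20198133,  0.48051676]), np.float64(6.680834216947554), np.float64(4.17709891436979))
(array([0.53578357, 0.25219169, 0.17593897]), [np.float64(1.0), np.float64(1.0)]) (array([0.56437088, 0.09342699, 0.15836441]), [np.float64(0.1), np.float64(0.1)])
greytab (array([ 0.69169982, -0.20127181,  0.10996524]), [np.float64(0.3), np.float64(0.3)])
```

View pics/m2.png

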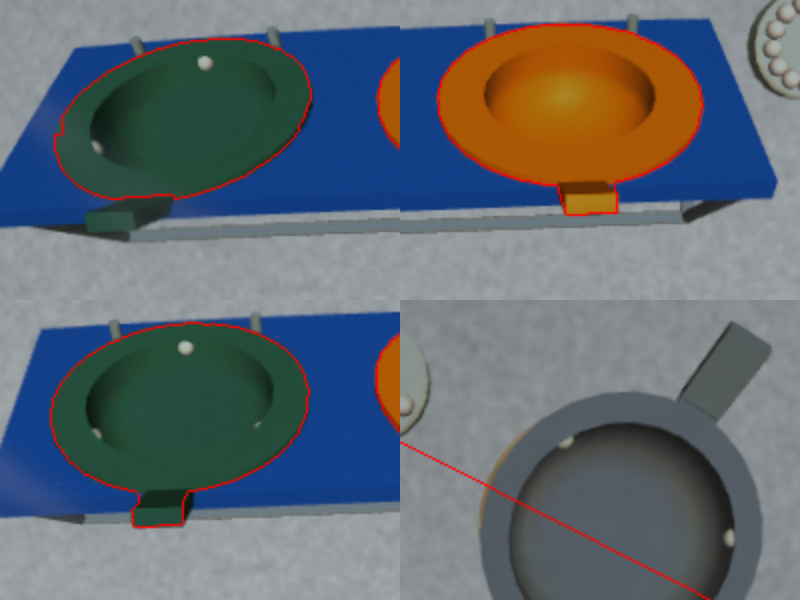

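The green and orange rim outlines fit well. The green tab-tip triangulation agrees with the rim fit, but the orange tip pixel and the grey mask need refining. After that I'll grasp green.

```bash
cat >> fit.py <<'E'
def greyrim(img):
    h=cv2.cvtColor(img,cv2.COLOR_RGB2HSV).astype(int)
    m=((h[...,2]<118)&(h[...,2]>20)&(h[...,1]<75)).astype(np.uint8)*255;m[225:]=0
    return m
E
python3 - <<'E'
from fit import *
import pickle
D=pickle.load(open('d1.pkl','rb'))
y=np.radians(11.3);a=np.radians(55);n=[np.sin(a)*np.cos(y),np.sin(a)*np.sin(y),np.cos(a)]
for name,lo,hi,g in(('green',50,95,[.58,.255,.085]),('orange',5,20,[.6,.1,.085])):
    ob=[(D[k],outline(hue(D[k]['img'],lo,hi,100,40))) for k in('r1','r2')]
    c,m,e=circ(ob,n,g);print(name,np.round(c-.002*np.array(n),4),m.round(2))
ob=[(D[k],outline(greyrim(D[k]['img']))) for k in('s1','s2')]
for i in((0,1),(0,),(1,)): print('grey',circ([ob[j] for j in i],[0,0,1],[.6,-.17,.09]))
# orange tab end face: brighter quad at lower end
px=[]
for k in('r1','r2'):
    im=D[k]['img'];c=outline(hue(im,5,20,100,40));b=c[:,1].max();x=c[c[:,1]>b-4][:,0];px.append((D[k],(x.mean(),b-1)));print(k,x.min(),x.max(),b)
print('orange tab near-top edge',tri(px))
f=lambda k,y0,x0:cv2.resize(D[k]['img'][y0:y0+150,x0:x0+200],(400,300))
E
```

```text
green [0.5728 0.26   0.0881] 0.76
orange [0.6037 0.1044 0.0894] 0.79
grey (array([ 0.6018805 , -0.17036304,  0.08763134]), np.float64(0.4499494529899978), np.float64(2.199732799697351))
grey (array([ 0.60189522, -0.17096421,  0.08671306]), np.float64(0.2757561858676913), np.float64(2.2421616622179688))
grey (array([ 0.60170642, -0.16975075,  0.08653388]), np.float64(0.26576924496793386), np.float64(2.110058755128617))
r1 282.0 308.0 157.0
r2 390.0 419.0 175.0
orange tab near-top edge (array([0.5628027 , 0.09531915, 0.17268192]), [np.float64(0.1), np.float64(0.1)])
```

```bash
cat >> h.py <<'E'
C=np.array([.6018,-.1703]);A55=np.radians(55);RY=np.radians(11.3)
NRM=np.array([np.sin(A55)*np.cos(RY),np.sin(A55)*np.sin(RY),np.cos(A55)])
BAY={'g':np.array([.5728,.260,.0865]),'o':np.array([.6037,.1044,.0865])}
def tabp(k): return BAY[k]+np.array([-.0377*np.cos(RY),-.0377*np.sin(RY),.0797])
def place(yaw,z):  # TCP for cover origin at stand axis, height z
    t=np.radians(yaw);return np.array([C[0]-.0875*np.cos(t),C[1]-.0875*np.sin(t),z+.0153])
E
python3 - <<'E'
from h import *
f=lambda q:None if q is None else np.round(q,2).tolist()
for s in(1,-1):
    for k in 'go': print(s,k,tabp(k).round(4),f(robot.inverse_kinematics(tabp(k),rot(RY,0,s))),f(robot.inverse_kinematics(tabp(k)+.05*NRM+[0,0,.12],rot(RY,0,s))))
    for a in(-90,-75,-60,-50,40,50,60,75):
        print(s,a,f(robot.inverse_kinematics(place(a,.09),rot(np.radians(a),A55,s))),f(robot.inverse_kinematics(place(a,.2),rot(np.radians(a),A55,s))))
E
```

```text
1 g [0.5358 0.2526 0.1662] [-0.88, 0.71, 0.69, 1.71, -0.54, 0.92, -1.35] [-0.87, 0.63, 0.77, 1.39, -0.44, 1.29, -1.46]
1 o [0.5667 0.097  0.1662] [-0.61, 0.68, 0.67, 1.76, -0.52, 0.89, -1.09] [-0.63, 0.6, 0.76, 1.44, -0.42, 1.27, -1.21]
1 -90 [0.23, 1.14, -0.96, 1.69, 1.46, 1.88, 1.91] [0.23, 0.95, -0.96, 1.65, 1.35, 1.88, 2.06]
1 -75 [-0.96, 1.33, 1.29, 1.97, -0.65, 0.41, -2.53] [0.34, 0.96, -1.15, 1.89, 1.51, 1.89, 2.08]
1 -60 [-0.75, 0.95, 0.74, 2.2, 1.8, 0.37, 1.55] [-0.02, 0.6, -0.39, 2.13, 1.53, 1.15, 2.1]
1 -50 [-0.11, 0.8, -0.2, 2.32, 1.97, 1.08, 1.68] [-0.74, 0.64, 0.74, 2.29, 1.95, 0.43, 1.74]
1 40 [1.28, 1.0, -0.82, 1.99, -0.92, 0.37, 0.79] [0.84, 0.64, -0.1, 1.96, -1.27, 0.96, 0.9]
1 50 [0.9, 0.88, -0.2, 1.84, -1.12, 0.92, 1.01] [0.81, 0.69, -0.05, 1.81, -1.1, 1.11, 0.84]
1 60 [0.84, 0.92, -0.13, 1.68, -0.97, 1.09, 0.94] [0.78, 0.76, -0.02, 1.64, -0.97, 1.26, 0.81]
1 75 [0.76, 1.0, -0.09, 1.42, -0.79, 1.33, 0.89] [0.73, 0.86, -0.01, 1.39, -0.82, 1.49, 0.79]
-1 g [0.5358 0.2526 0.1662] [-0.03, 0.73, -0.77, 1.68, 0.6, 0.98, 0.75] [-0.04, 0.63, -0.77, 1.36, 0.44, 1.32, 0.94]
[... 177 characters left out ...]
7, 0.76, 1.69, 0.5, 0.94, -0.46]
-1 -75 [-0.83, 1.07, 0.9, 1.97, 0.55, 0.4, -0.53] [-0.83, 0.83, 0.87, 1.93, 0.66, 0.61, -0.47]
-1 -60 [-0.59, 0.86, 0.45, 2.19, 1.72, 0.6, -1.47] [-0.96, 0.88, 1.13, 2.16, 0.86, 0.15, -0.5]
-1 -50 [0.25, 0.93, -0.77, 2.31, 1.91, 1.49, -1.28] [0.28, 0.64, -0.77, 2.26, 1.74, 1.29, -1.05]
-1 40 [1.03, 0.87, -0.39, 2.0, -1.31, 0.69, -2.03] [0.66, 0.64, 0.18, 1.97, -1.35, 1.11, -2.19]
-1 50 [0.67, 0.88, 0.18, 1.85, -1.3, 1.17, -2.01] [0.44, 0.76, 0.56, 1.82, -1.32, 1.46, -2.15]
-1 60 [0.45, 1.0, 0.56, 1.69, -1.31, 1.53, -1.98] [0.32, 0.91, 0.82, 1.66, -1.32, 1.76, -2.09]
-1 75 [0.35, 1.14, 0.77, 1.44, -1.28, 1.82, -1.95] [0.39, 0.95, 0.67, 1.4, -1.17, 1.83, -2.12]
```

```bash
cat >> h.py <<'E'
def grasp(k,s):
    p=tabp(k);R=rot(RY,0,s)
    robot.goto(p+[0,0,.10],R);robot.grip(.045)
    print('F0',robot.get_state()['contact_force'].round(2))
    robot.move_linear(p,max_speed=.1,stop_force=8) and print('stopped early',robot.get_state()['position'])
    robot.grip(.0,70);st=robot.get_state();print('w',st['grip_width'].round(4),st['gripper_force'],st['position'].round(4))
    robot.move_linear(p+.05*NRM,max_speed=.05);robot.move_linear(p+.05*NRM+[0,0,.12],max_speed=.15)
    st=robot.get_state();print('w',st['grip_width'].round(4),st['contact_force'].round(2),st['time_s'],st['joint_pos'].round(2))
E
python3 - <<'E'
from h import *
grasp('g',-1)
shot('side','g_side');r=shot('wrist');a=shot('top')
i=np.hstack([cv2.imread('pics/g_side.png')[80:280,100:350],r['img'][...,::-1][100:300,130:380]]);cv2.imwrite('pics/g1.png',cv2.resize(i,(800,320)))
E
```

```text
F0 [-0.14  0.12 -0.49]Traceback (most recent call last):
  File "<stdin>", line 2, in <module>
  File "h.py", line 38, in grasp
    robot.grip(.0,70);st=robot.get_state();print('w',st['grip_width'].round(4),st['gripper_force'],st['position'].round(4))
                                                     ^^^^^^^^^^^^^^^^^^^^^^
AttributeError: 'float' object has no attribute 'round'
```

```bash
sed -i "s/st\['grip_width'\].round(4)/round(st['grip_width'],4)/g" h.py
python3 - <<'E'
from h import *
p=tabp('g')
st=robot.get_state();print(st['grip_width'],st['gripper_force'],st['position'])
robot.move_linear(p+.05*NRM,max_speed=.05);robot.move_linear(p+.05*NRM+[0,0,.12],max_speed=.15)
st=robot.get_state();print(st['grip_width'],st['contact_force'].round(2),st['time_s'],st['joint_pos'].round(2))
shot('side','g_side');r=shot('wrist')
i=np.hstack([cv2.imread('pics/g_side.png')[80:280,100:350],r['img'][...,::-1][100:300,130:380]]);cv2.imwrite('pics/g1.png',cv2.resize(i,(800,320)))
E
```

```text
0.018251282915951978 68.2840347290039 [0.53615578 0.25279514 0.16704137]
0.018628392861740336 [ 0.2   0.1  -2.27] 11.775 [-0.05  0.63 -0.77  1.37  0.44  1.32  0.94]
```

View pics/g1.png

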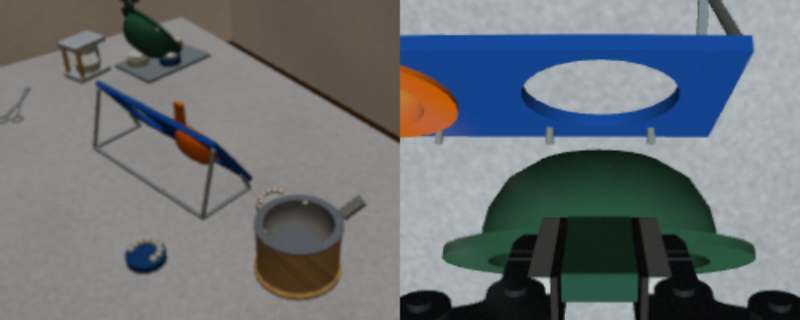

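The green cover is held square by its tab and clear of the rack; its hole at about (600,85) in the right crop is empty. Now I'll carry it above the stand and check alignment with the top camera.

```bash
cat >> fit.py <<'E'
def topfit(r,mask,z,c0):
    """horizontal rim centre from one camera, at known height of rim mid-plane"""
    c=outline(mask);a,d=rays(r,c);p=(a+d*((z-a[2])/d[:,2])[:,None])[:,:2]
    s=least_squares(lambda v:(np.hypot(*(p-v[:2]).T)-.064)*1e3,c0,loss='cauchy',f_scale=.7)
    return s.x.round(4),round(np.median(abs(s.fun)),2)
E
python3 - <<'E'
from fit import *
import pickle
robot.goto(place(-80,.22),rot(np.radians(-80),A55,-1))
robot.move_linear(place(-80,.15),max_speed=.12);robot.wait(.3)
st=robot.get_state();print(st['grip_width'],st['position'],place(-80,.15),st['time_s'],st['joint_pos'].round(2))
t=shot('top');sd=shot('side','g2_side')
print('top',topfit(t,hue(t['img'],50,95,80,30),.152,C),'side',topfit(sd,hue(sd['img'],50,95,80,30),.152,C))
T0=pickle.load(open('d0.pkl','rb'))['top'];m=np.zeros((384,512),np.uint8);m[145:225,265:330]=255
print('grey top',topfit(T0,greyrim(T0['img'])&m,.087,C))
i=np.hstack([sd['img'][150:300,200:400],t['img'][110:260,200:400]]);cv2.imwrite('pics/g2.png',cv2.resize(i,(800,300))[...,::-1])
E
```

```text
0.018580090540294435 [ 0.58682652 -0.08414086  0.16595046] [ 0.58660578 -0.08412932  0.1653    ] 14.4833 [-0.3   0.76 -0.    1.86  1.14  1.11 -0.99]
top (array([ 0.6016, -0.1675]), np.float64(2.63)) side (array([ 0.5967, -0.1731]), np.float64(1.68))
grey top (array([ 0.5994, -0.1717]), np.float64(1.51))
```

View pics/g2.png

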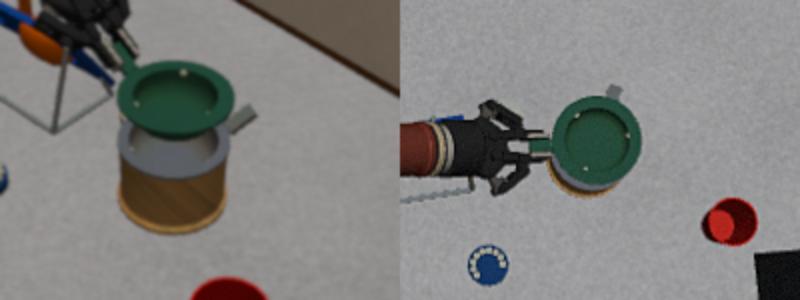

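The green cover hangs level above the grey one in both views. I'll refit with a free radius, because the mask edge shrinks it, and then lower.

```bash
sed -i "s/-.064)\*1e3,c0,loss/-v[2])*1e3,[*c0[:2],.063],loss/" fit.py
python3 - <<'E'
from fit import *
import pickle
D0=pickle.load(open('d0.pkl','rb'))
t=shot('top');sd=shot('side')
for z in (.148,.152,.156): print(z,'top',topfit(t,hue(t['img'],50,95,80,30),z,C),'side',topfit(sd,hue(sd['img'],50,95,80,30),z,C))
m=np.zeros((384,512),np.uint8);m[145:225,265:330]=255
print('grey top',topfit(D0['top'],greyrim(D0['top']['img'])&m,.087,C))
m[:]=0;m[198:250,255:330]=255
print('grey side',topfit(D0['side'],greyrim(D0['side']['img'])&m,.087,C))
print(robot.get_state()['contact_force'],robot.get_state()['moment'])
E
```

```text
0.148 top (array([ 0.6015, -0.1706,  0.0617]), np.float64(0.77)) side (array([ 0.6016, -0.1705,  0.0629]), np.float64(1.47))
0.152 top (array([ 0.6008, -0.1702,  0.0615]), np.float64(0.76)) side (array([ 0.5982, -0.1745,  0.0624]), np.float64(1.45))
0.156 top (array([ 0.6001, -0.1698,  0.0613]), np.float64(0.76)) side (array([ 0.5949, -0.1786,  0.0619]), np.float64(1.44))
grey top (array([ 0.5998, -0.1718,  0.0632]), np.float64(1.08))
grey side (array([ 0.6025, -0.1677,  0.0634]), np.float64(10.96))
[ 0.07317133 -0.78705671 -0.89945327] [ 1.1705045   0.22656489 -0.00570944]
```

```bash
cat >> h.py <<'E'
def setin(yaw,s,zhome):
    z=robot.get_state
    print('fast',robot.move_linear(place(yaw,zhome+.015),max_speed=.08,stop_force=5),z()['position'][2]-.0153)
    print('slow',robot.move_linear(place(yaw,zhome+.002),max_speed=.012,stop_force=3),z()['position'][2]-.0153)
    robot.grip(.040);robot.wait(.3)
    R=Ro.from_rotvec(rot(np.radians(yaw),A55,s)).as_matrix()
    robot.move_linear(z()['position']-.09*R[:,2],max_speed=.12)
    print(z()['time_s'])
E
python3 - <<'E'
from fit import *
setin(-80,-1,.089)
t=shot('top');sd=shot('side')
print('top',topfit(t,hue(t['img'],50,95,80,30),.096,C))
i=np.hstack([sd['img'][150:300,200:400],t['img'][110:260,200:400]]);cv2.imwrite('pics/g3.png',cv2.resize(i,(800,300))[...,::-1])
E
```

```text
fast False 0.10396257164203304
slow True 0.0984195497733916
17.5667
top (array([ 0.6001, -0.1717,  0.0619]), np.float64(0.92))
```

View pics/g3.png

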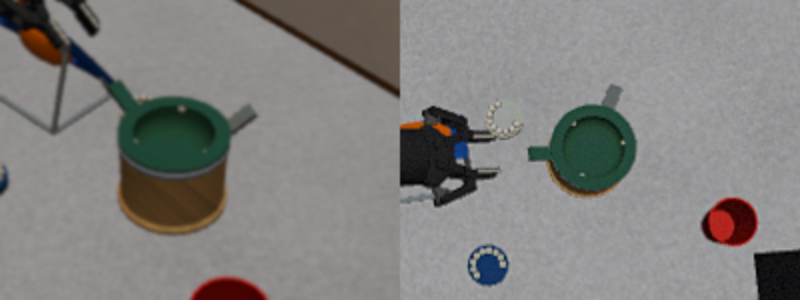

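Green sits loosely on the nubs, centred at about (592,148) in the right half, and is let go. Now the press at its centre.

```bash
cat >> h.py <<'E'
def press(yaw,s,floor,F=20):
    z=robot.get_state;R=rot(np.radians(yaw),0,s)
    p0=z()['position'];robot.move_linear(p0+[0,0,.10],max_speed=.2)
    robot.goto(np.array([*C,.22]),R);robot.grip(0.)
    robot.move_linear(np.array([*C,floor+.019+.016]),max_speed=.12)
    robot.wait(.2);f0=z()['contact_force'][2]
    a=robot.move_linear(np.array([*C,floor+.019-.006]),max_speed=.01,stop_force=4);print('touch',a,z()['position'][2]-.019,z()['contact_force'][2]-f0)
    for i in range(3):
        a=robot.move_linear(np.array([*C,floor+.019-.008]),max_speed=.008,stop_force=F-6);print('press',a,z()['position'][2]-.019,z()['contact_force'][2]-f0)
        if z()['contact_force'][2]-f0>F-3 or z()['position'][2]-.019<floor-.004: break
    robot.move_linear(np.array([*C,.20]),max_speed=.12);print(z()['time_s'])
E
python3 - <<'E'
from fit import *
press(-23,-1,.052)
t=shot('top');sd=shot('side','p_side');w=shot('wrist')
i=np.hstack([cv2.resize(sd['img'][150:300,200:400],(400,300)),cv2.resize(w['img'],(400,300))]);cv2.imwrite('pics/g4.png',i[...,::-1])
E
```

```text
touch True 0.05760652737854931 2.5607128006094486
press True 0.051956592233935464 5.16831927531587
press True 0.051922353518539174 4.210677314316962
press True 0.051943408956782025 4.591523466929726
26.1833
```

View pics/g4.png

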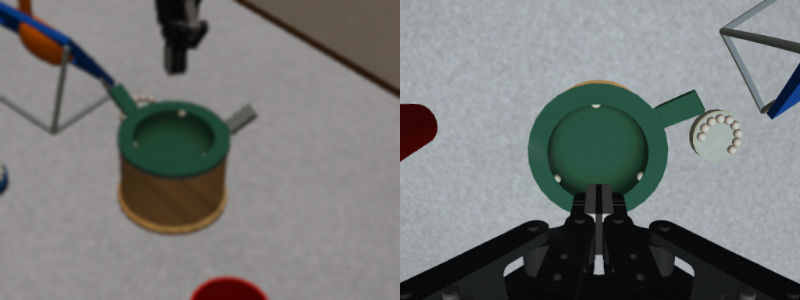

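The green rim is now flush over the grey one: the floor tip went from 57.6 to 51.9 mm, and home is 52. Next I'll measure the nested centre from this view and grasp orange.

```bash
python3 - <<'E'
from fit import *
w=shot('wrist');c=hue(w['img'],50,95,80,30);c[235:]=0
print('wrist',topfit(w,c,.091,C))
t=shot('top');print('top',topfit(t,hue(t['img'],50,95,80,30),.091,C))
grasp('o',1)
robot.goto(place(45,.22),rot(np.radians(45),A55,1))
robot.move_linear(place(45,.15),max_speed=.12);robot.wait(.3)
st=robot.get_state();print(st['grip_width'],st['position'],place(45,.15),st['time_s'],st['joint_pos'].round(2))
t=shot('top');sd=shot('side')
print('top',topfit(t,hue(t['img'],5,20,120,60),.152,C),'side',topfit(sd,hue(sd['img'],5,20,120,60),.152,C))
i=np.hstack([sd['img'][150:300,200:400],t['img'][110:260,200:400]]);cv2.imwrite('pics/o2.png',cv2.resize(i,(800,300))[...,::-1])
E
```

```text
wrist (array([ 0.6026, -0.1706,  0.064 ]), np.float64(0.53))
top (array([ 0.5982, -0.1696,  0.0602]), np.float64(6.76))
F0 [-0.04 -0.33  0.23]
w 0.0184 68.42115998268127 [0.5673 0.0967 0.167 ]
w 0.0184 [-0.55 -0.52 -1.35] 32.75 [-0.28  0.51  0.12  1.43 -0.06  1.2  -1.53]
0.018472224352250637 [ 0.54012381 -0.23224952  0.16592898] [ 0.53992816 -0.23217184  0.1653    ] 35.5417 [ 1.23  0.87 -0.75  1.9  -0.79  0.59  0.61]
top (array([ 0.4999, -0.1721,  0.5918]), np.float64(101.03)) side (array([ 0.5998, -0.1734,  0.0632]), np.float64(157.99))
```

View pics/o2.png

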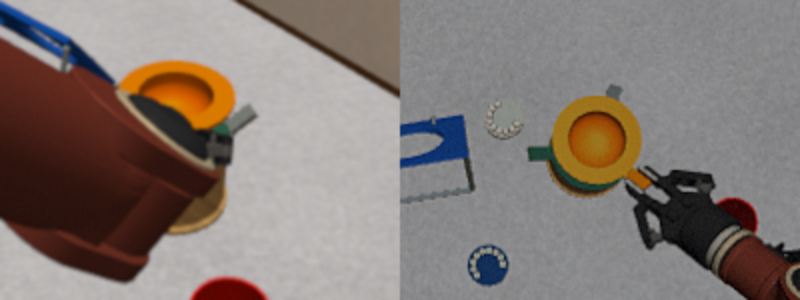

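Orange is held level over the stack, centred at about (597,138) in the right half, with its tab at the lower right, clear of green's and grey's. I'll check its centre with a region limit, then set it in and press.

```bash
python3 - <<'E'
from fit import *
t=shot('top');m=hue(t['img'],5,22,150,90);m[:,:272]=0;m[:,323:]=0;m[:150]=0;m[200:]=0
print('top',topfit(t,m,.152,C))
setin(45,1,.093)
p=robot.get_state()['position'];robot.move_linear(p+[0,0,.08],max_speed=.2)
t=shot('top');sd=shot('side');m=hue(t['img'],5,22,150,90);m[:,:272]=0;m[:,323:]=0;m[:150]=0;m[203:]=0
print('top',topfit(t,m,.1,C))
i=np.hstack([sd['img'][150:300,200:400],t['img'][110:260,200:400]]);cv2.imwrite('pics/o3.png',cv2.resize(i,(800,300))[...,::-1])
E
```

```text
top (array([ 0.6013, -0.1706,  0.062 ]), np.float64(0.94))
fast False 0.10791895653138575
slow True 0.10414528739852923
38.45
top (array([ 0.6009, -0.1712,  0.0623]), np.float64(1.46))
```

View pics/o3.png

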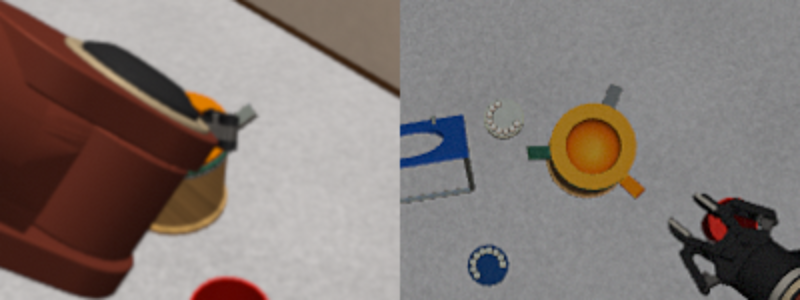

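Orange rests on the nubs, centred, with its tab at (632,187), and is let go; the cup is unmoved. Press.

```bash
sed -i 's/p0+\[0,0,.10\]/p0+[0,0,.03]/' h.py; python3 - <<'E'
from fit import *
try: press(-23,-1,.062)
except robot.PlanningError as e: print('plan',e); press(-23,1,.062)
t=shot('top');sd=shot('side');w=shot('wrist')
c=hue(w['img'],5,22,120,60);c[235:]=0;print('wrist',topfit(w,c,.095,C))
i=np.hstack([cv2.resize(sd['img'][150:300,200:400],(400,300)),cv2.resize(w['img'],(400,300))]);cv2.imwrite('pics/o4.png',i[...,::-1])
E
```

```text
touch True 0.06829697652505136 3.2677266465741703
press True 0.06692496788626483 4.48263242773935
press True 0.06469811436572075 0.7755149191618184
press True 0.06190898713024655 4.021145904577583
46.7583
wrist (array([ 0.6037, -0.1701,  0.0642]), np.float64(3.06))
```

View pics/o4.png

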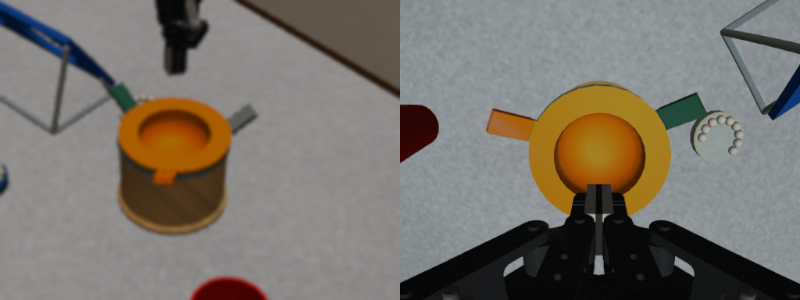

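The orange rim looks level on the stack and all three tabs are well apart. The last press only just reached home height, so I'll press once more to confirm.

```bash
python3 - <<'E'
from fit import *
z=robot.get_state
robot.move_linear(np.array([*C,.062+.019+.008]),max_speed=.12);robot.wait(.2)
print(robot.move_linear(np.array([*C,.072]),max_speed=.01,stop_force=4),z()['position'][2]-.019)
print(robot.move_linear(np.array([*C,.072]),max_speed=.008,stop_force=16),z()['position'][2]-.019)
robot.move_linear(np.array([*C,.22]),max_speed=.12);robot.wait(.5)
w=shot('wrist');c=hue(w['img'],5,22,120,60);c[235:]=0;print(topfit(w,c,.095,C),z()['time_s'])
print(robot.close_job())
E
```

```text
True 0.06193140235038137
True 0.061906110467395345
(array([ 0.6037, -0.1702,  0.0641]), np.float64(2.46)) 51.4583
the job is handed in; nothing more can be done
None
```

The job is handed in at 51.5 s: green is seated in grey and orange in green. In the final pictures the rims looked level and the three tabs well apart, and both covers are let go. I haven't seen the judge's verdict.

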